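# Set the strap-width gauge

### The arm

A 6-joint arm with a two-finger parallel gripper is mounted at the origin on the work surface. World frame = base frame: x ahead of the robot, y to its left, z up, the work surface at z = 0. Lengths are in m, angles in rad, forces in N, time in s.
With the tool pointing down it reaches from about 0.275 to 1 m from the base axis. Payload 8.4 kg.
Tool frame: the origin (TCP) lies on the centre line of the jaws, within the pads' length; the fingertips stand 17 mm ahead of it and the grasp point (between the pads) lies 2 mm behind it (bot.tcp_to_tips is the z of the fingertips in the tool frame, in m); z points along the fingers, y is the line along which they close (so a half turn about z gives the same grasp; the last joint's range is limited). The gripper opens to 85 mm and grips with 20 to 120 N. Pads are 22 mm wide; open, the fingers measure 114 mm over their backs; the gripper's body (76 mm by 85 mm) begins 54 mm behind the grasp point. The pads swing forward as they close: fully open they stand 13 mm farther back than shut.
Start: joints at [1.335, 0.353, 1.633, -0, 1.155, -0.002], TCP at [0.145, 0.608, 0.248] pointing down, gripper open.
Joint ranges: [-2.63, 2.63], [-0.92, 2.1], [0.06, 2.66], [-1.3, 4.44], [0, 2.69], [-3.02, 3.02]. Speed limits (rad/s): [2.22, 2.22, 2.79, 3.14, 3.14, 3.14].

### API

Orientations are given as a unit quaternion [x, y, z, w].
In Python, from workcell import bot, hand, kinematics, get_obs, vision, hand_in gives the robot as it stands. The module is installed in compiled form; this text tells all that it offers. Calls block until the motion is done:
- bot.reach(position, orientation): joint-space move of the TCP to a pose.
- bot.servo_line(position, ori=None, velocity=0.15): straight line of the TCP; ori=None keeps the orientation; velocity is the mean speed in m/s.
- bot.goto_joints(angles): joint-space move.
- hand.move_gripper(opening, strength=None): finger opening in m; strength is the grip in N (None keeps the last); returns when the fingers have stopped.
- bot.dwell(seconds).
- kinematics.solve_ik(position, orientation): joint angles nearest the present ones, or None.
- get_obs(): the state.
- vision.read_camera(name): name is "side" or "top" or "wrist"; returns a dict with "frame" (384x512x3 uint8, red, green, blue), "intrinsics" (3x3 intrinsics, pixels), "view" (4x4, takes a point from world to camera coordinates). Camera axes: x right, y down, z forward; pixel columns grow to the right and rows downward; lengths in m; the calibration is good to about 2 mm. The wrist camera is an equidistant fisheye: a pixel r from the principal point sees the ray r / f radians off the axis. A picture is of the moment at which its call begins. There is no depth.
A pose or a line that the arm cannot do raises bot.IKError and nothing moves.
- hand_in(): hands the job in; it is judged then, once.
The state is a dict: "time_s": time; "joint_pos": joint angles; "joint_vel": joint speeds; "joint_efforts": joint torques, N m; "position": TCP position; "orientation": TCP orientation; "wrist_force": force on the tool from outside, world axes, zero at the start; "ft_torque": the same for the moment, N m; "gripper_width": finger opening in m; "grip_force": force on a finger pad.
Only numpy, scipy, OpenCV 4.12 (cv2) and the standard library are available. Lean on these libraries where they do the work, as an engineer would, in place of code of your own. Each camera call takes 0.05 s, during which the arm holds its last target. There are 200 camera calls.

### The job

Slide the narrow gauge bar fully home into the sleeve of the strap guide, fin up, until the bar's wooden fin stops against the mouth. Then turn the thumbscrew on top of the guide clockwise until it seats, back it off a quarter turn, and finish there still holding the thumbscrew, with the bar still fully home. Do not shift the wide bar or the other things on the bench.

Things in the scene. Friction and masses are not known exactly. Their poses are not given: they have to be found in the camera images.
- gauge_bar: narrow gauge bar, loose, 0.10 to 0.20 kg: flat steel bar 125 long, 22 wide, 12 thick, with an upright wooden fin (the grip) on its outer end. Origin: bar's underside, below the fin's centre; x along the bar to its plain leading end, z up. Bar x -20 to 105; fin x -20 to 20, 12 thick (y), z 12 to 50 mm. Starts flat on the bench, fin up, on either of the two bars' spots.
- wide_bar: bystander: a gauge bar of the same make and length but 36 mm wide, with the same fin: too wide for the sleeve. Origin and axes as for the narrow bar.
- guide: strap guide, screwed to the bench: aluminium sleeve, 100 long, 48 wide, top at z 34 mm, on a dark steel base 118 x 76 x 10 high. Origin: on the bench, on the thumbscrew's vertical axis; x level, along the sleeve, the way the bar is pushed in; z up. Sleeve x -70 (mouth) to 30 mm. When the bar is home its origin is at x -90, y 0, z 10 to 12 mm in this frame.
- mouth (a point): centre of the sleeve's mouth, at guide x -70, y 0, z 17 mm; axes as the guide's. The slot behind it is 24 wide (y) and 14 high (z 10 to 24 mm above the bench), open at both ends; over its first 12 mm from the mouth it is flared by 4 mm on all four sides. Roof edge above the mouth, where the fin stops: z 29 to 34 mm.
- screw_grip (a point): where to grip the winged steel thumbscrew on top of the guide: on its vertical axis, 68 mm above the bench, mid-wing. The flat wing is 36 long (this point's x), 12 thick (y), 46 to 80 mm above the bench; under it a collar of radius 11 and a boss of radius 13 down to the sleeve's top. It does not rise or sink in turning. x is the guide's x turned about z by joint thumbscrew.
- thumbscrew (a joint): how far the thumbscrew is backed off from its seat, rad: 0 is seated (hard stop), it grows counter-clockwise seen from above, up to 4.0; it starts between 0.7 and 1.5. Turning takes about 0.06 N m of steady friction, it stays where it is left, and at the seat the torque rises sharply. A quarter turn back is 1.57.
- jar: bystander: amber glass jar, radius 30, 70 high. Origin: centre of its underside.
- mallet: bystander: wooden mallet lying on the bench, about 205 long, 50 high, head 90 wide. Origin: on the bench, at mid-length.
- slicker: bystander: turned wooden edge slicker standing upright, radius 18, 78 high. Origin: centre of its underside.
- belt_ring: bystander: flat brass ring, 44 across, 6 high. Origin: centre of its underside.
- buckle: bystander: flat brass belt buckle, 50 x 44, 11 high. Origin: centre of its underside.
Not all that is in view belongs to the job. There is more than one size of the guide; the one meant has the size given above. What is shaped like the gauge_bar but orange is not meant.

How it is judged:
By the outcome, as a careful person would: the job done as asked, in the order asked, and still so for the second after the job is handed in, while the arm keeps its last pose, push and grip.
It also fails if it takes over 58 s, if anything falls off the work surface, if the arm or the gripper's body presses on something with over 40 N, if the wrist force passes 120 N, or if a joint passes its speed limit or range.

## Working session

There is one attempt and no reset: what is moved stays moved. The work goes in short steps, each a Python script; the robot and the scene stay as the last script left them, time stands still between calls to the robot, and variables do not carry over. Pictures are saved under pics/ and viewed, at most 10 in all, crops included, and the job is handed in when it is done.

```bash
mkdir -p pics
cat > h.py <<'E'
import numpy as np, cv2, pickle
from workcell import bot, hand, kinematics, get_obs, vision, hand_in
def snap(n,tag):
    d=vision.read_camera(n); pickle.dump({k:np.array(d[k]) for k in("frame","intrinsics","view")},open(f'{tag}.pkl','wb'))
    return d
def save(img,fn): cv2.imwrite('pics/'+fn,cv2.cvtColor(img,cv2.COLOR_RGB2BGR))
E
python3 - <<'E'
from h import *
a=snap('top','top0');b=snap('side','side0');c=snap('wrist','wrist0')
for d in(a,b,c): print(np.round(d['intrinsics'],1).tolist(),np.round(d['view'],3).tolist())
save(cv2.resize(a['frame'],(800,600)),'top0.png');save(cv2.resize(b['frame'],(800,600)),'side0.png')
print(get_obs())
E
```

```text
[[459.9, 0.0, 250.2], [0.0, 459.9, 193.6], [0.0, 0.0, 1.0]] [[-0.007, -1.0, -0.015, 0.119], [-0.984, 0.01, -0.179, 0.521], [0.179, 0.014, -0.984, 1.348], [0.0, 0.0, 0.0, 1.0]]
[[397.3, 0.0, 259.3], [0.0, 397.3, 196.1], [0.0, 0.0, 1.0]] [[0.928, -0.372, -0.011, -0.409], [-0.271, -0.658, -0.703, 0.269], [0.254, 0.655, -0.712, 0.952], [0.0, 0.0, 0.0, 1.0]]
[[297.3, 0.0, 259.0], [0.0, 297.3, 191.5], [0.0, 0.0, 1.0]] [[0.232, 0.973, -0.0, -0.624], [0.937, -0.223, 0.269, -0.035], [0.261, -0.063, -0.963, 0.378], [0.0, 0.0, 0.0, 1.0]]
{'time_s': 0.15, 'joint_pos': array([ 1.33463222e+00,  3.53524012e-01,  1.63396868e+00, -1.53933542e-05,
        1.15521730e+00, -2.38751902e-03]), 'joint_vel': array([ 0.00136528, -0.00216181, -0.00229171, -0.00059808, -0.00042581,
       -0.00062596]), 'joint_efforts': array([ 3.71113483e-04, -6.05638146e+01, -3.42339528e+01, -9.91271031e-05,
        6.10668576e-03,  2.27089669e-05]), 'position': array([0.14469658, 0.60765309, 0.24771   ]), 'orientation': array([ 1.16619196e-01,  9.93176546e-01, -5.55538143e-04, -5.94880987e-05]), 'wrist_force': array([ 0.37259532, -0.57613463, -0.05501871]), 'ft_torque': array([ 0.05079337, -0.02231266,  0.00708958]), 'grip_force': 0.0, 'gripper_width': 0.085282759740432}
```

View pics/top0.png

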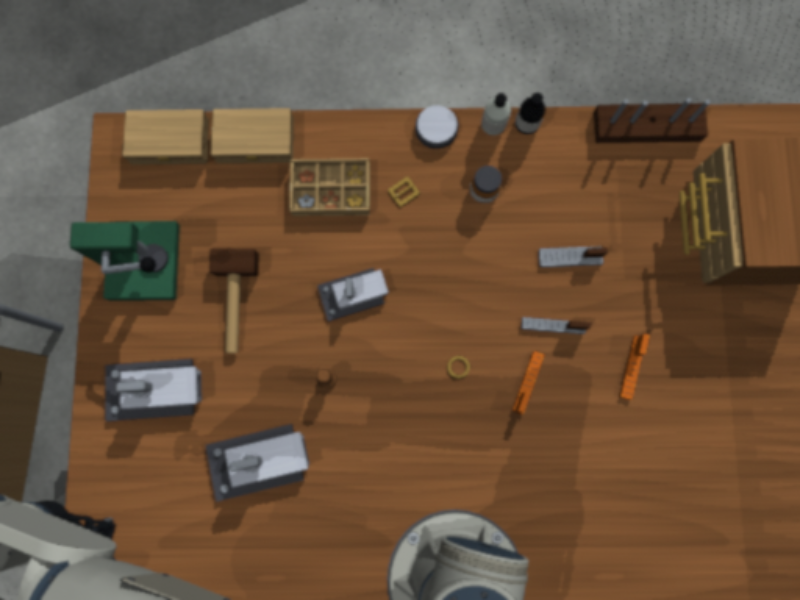

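View pics/side0.png

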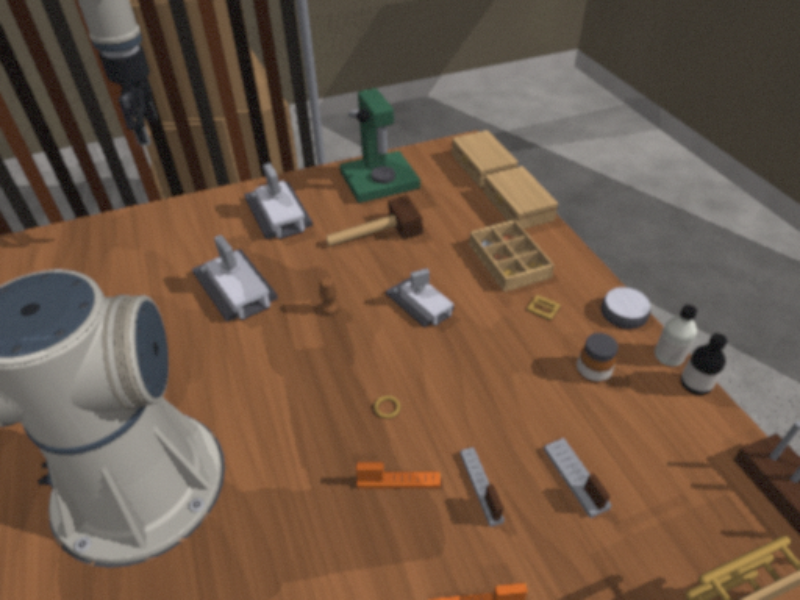

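Top view (800x600 px). Bars: grey narrow (555,326), grey wide (572,257), orange decoys (528,383) and (635,366). Guides: small (355,293), larger (153,388) and (257,462). Next I measure the sizes and check the choice in a crop.

```bash
cat >> h.py <<'E'
def ray(d,uv,fish=False):
    K=np.asarray(d['intrinsics']);V=np.asarray(d['view']);uv=np.atleast_2d(uv).astype(float)
    p=(uv-K[:2,2])/[K[0,0],K[1,1]]
    if fish:
        r=np.linalg.norm(p,axis=1,keepdims=True)+1e-12; v=np.hstack([p/r*np.sin(r),np.cos(r)])
    else: v=np.hstack([p,np.ones((len(p),1))])
    return -V[:3,:3].T@V[:3,3], v@V[:3,:3]
def onplane(d,uv,z,fish=False):
    c,v=ray(d,uv,fish); return (c+v*((z-c[2])/v[:,2])[:,None])[:,:2]
def proj(d,P,fish=False):
    V=np.asarray(d['view']);K=np.asarray(d['intrinsics']);q=np.atleast_2d(P)@V[:3,:3].T+V[:3,3]
    if fish:
        n=np.linalg.norm(q[:,:2],axis=1,keepdims=True); s=np.arctan2(n,q[:,2:])/n*q[:,:2]
    else: s=q[:,:2]/q[:,2:]
    return s*[K[0,0],K[1,1]]+K[:2,2]
def tri(rays):
    A=0;b=0
    for c,v in rays:
        v=np.ravel(v)/np.linalg.norm(v);M=np.eye(3)-np.outer(v,v);A=A+M;b=b+M@c
    return np.linalg.solve(A,b)
E
python3 - <<'E'
from h import *
d=pickle.load(open('top0.pkl','rb'));f=d['frame'];hsv=cv2.cvtColor(f,cv2.COLOR_RGB2HSV)
m=((hsv[...,1]<75)&(hsv[...,2]>25)).astype(np.uint8)  # greys: steel, aluminium, base
m[:, :40]=0; m[330:]=0
n,l,s,c=cv2.connectedComponentsWithStats(m)
for i in range(1,n):
    if 60<s[i,4]<5000:
        ys,xs=np.where(l==i);(cx,cy),(w,h),a=cv2.minAreaRect(onplane(d,np.c_[xs,ys],.012).astype(np.float32)*1000)
        print((c[i]*1.5625).round(),s[i,4],'world mm',round(cx),round(cy),'size',round(w),round(h),round(a))
A=cv2.resize(f[165:220,195:255],None,fx=6,fy=6,interpolation=cv2.INTER_CUBIC);B=cv2.resize(f[150:220,325:395],None,fx=6,fy=6,interpolation=cv2.INTER_CUBIC)
o=np.zeros((420,800,3),np.uint8);o[:330,:360]=A;o[:420,370:790]=B;save(o,'crop1.png')
E
```

```text
[526. 124.] 121 world mm 905 -169 size 50 40 68
[487. 178.] 234 world mm 786 -85 size 51 54 88
[305. 201.] 79 world mm 744 289 size 35 27 89
[135. 259.] 444 world mm 628 641 size 66 140 5
[567. 257.] 443 world mm 620 -246 size 126 39 89
[353. 293.] 988 world mm 550 189 size 76 134 17
[549. 325.] 283 world mm 481 -205 size 124 26 85
[151. 389.] 2124 world mm 361 584 size 110 188 4
[256. 461.] 2249 world mm 223 374 size 108 189 13
[454. 512.] 87 world mm 126 1 size 94 9 90
```

View pics/crop1.png

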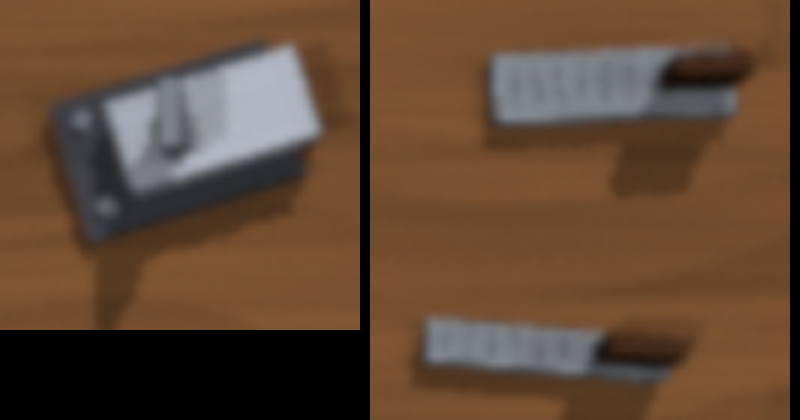

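Crop: left is the small strap guide (base about 76 wide, mouth on the right, thumbscrew at crop (175,120)). Right are the wide bar (top, 39 mm) and the narrow bar (bottom, about 24 mm). Both have the fin on the right, so I pick the narrow bar at full-size px (351,208). Next come close wrist views.

```bash
cat >> h.py <<'E'
from scipy.spatial.transform import Rotation as Ro
def down(psi): # tool down, tool x at yaw psi (rad)
    c,s=np.cos(psi),np.sin(psi); return Ro.from_matrix(np.array([[c,s,0],[s,-c,0],[0,0,-1]])).as_quat()
E
python3 - <<'E'
from h import *
d=pickle.load(open('top0.pkl','rb'))
g=onplane(d,[[224,190]],.04)[0];print(g)
p=np.radians(105)
bot.reach([g[0],g[1],.28],down(p));print(get_obs()['time_s'],get_obs()['joint_pos'].round(2))
bot.dwell(.15);a=snap('wrist','wg1')
bot.reach([g[0]+.02,g[1]-.09,.26],down(p));bot.dwell(.15);b=snap('wrist','wg2')
p=np.radians(94)
bot.reach([.481,-.16,.26],down(p));bot.dwell(.15);c=snap('wrist','wb1')
bot.reach([.50,-.22,.22],down(p));bot.dwell(.15);e=snap('wrist','wb2');print(get_obs()['time_s'],get_obs()['joint_pos'].round(2))
save(np.vstack([np.hstack([cv2.resize(x['frame'],(400,300)) for x in r]) for r in((a,b),(c,e))]),'w4.png')
save(cv2.resize(a['frame'],(800,600)),'wg1.png')
E
```

```text
[0.53576513 0.19474463]
2.2 [0.35 0.24 1.72 0.   1.18 0.08]
4.9333 [-0.42  0.26  1.83  0.    1.05 -0.49]
```

View pics/w4.png

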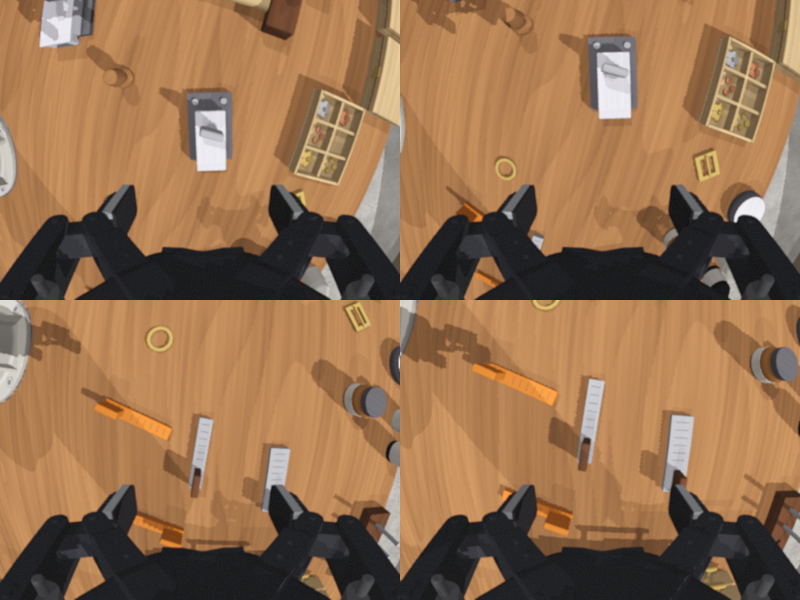

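View pics/wg1.png

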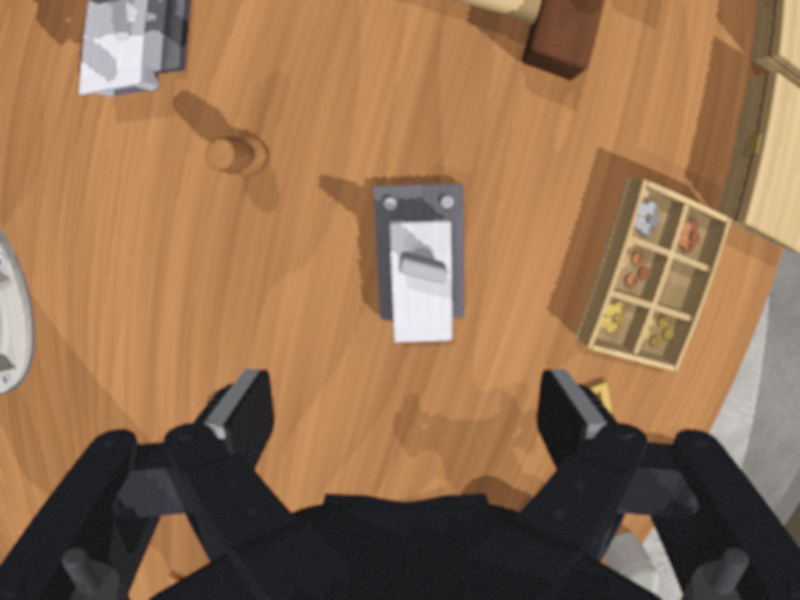

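The wrist views show the guide (800 px view: sleeve top corners near (390,222), (450,222), (452,342), (395,342); wing at (423,267), tilted). The narrow bar is at w4 px (201,450) and (592,415), with its fin towards the gripper. Next I extract the geometry.

```bash
cat > meas.py <<'E'
from h import *
def comp(m,uv):
    n,l,s,c=cv2.connectedComponentsWithStats(m.astype(np.uint8)); best=min((i for i in range(1,n) if s[i,4]>25),key=lambda i:np.hypot(*(c[i]-uv)))
    return l==best
def rect(d,m,z,fish=True):
    ct=max(cv2.findContours(m.astype(np.uint8),cv2.RETR_EXTERNAL,cv2.CHAIN_APPROX_NONE)[0],key=len)[:,0]
    P=onplane(d,ct,z,fish)*1000; r=cv2.minAreaRect(P.astype(np.float32)); return r,ct
def corners(d,r,z,fish=True):
    b=cv2.boxPoints(r)/1000; return proj(d,np.c_[b,np.full(4,z)],fish)
E
python3 - <<'E'
from meas import *
G={};o=[]
for t,uv in(('wg1',(270,180)),('wg2',(273,107))):
    d=pickle.load(open(t+'.pkl','rb'));f=d['frame'];h=cv2.cvtColor(f,cv2.COLOR_RGB2HSV)
    w=(h[...,1]<45)&(h[...,2]>185); w=cv2.morphologyEx(w.astype(np.uint8),cv2.MORPH_CLOSE,np.ones((3,3)))
    m=comp(w,uv);r,ct=rect(d,m,.034);print(t,'sleeve',m.sum(),np.round(r[0],1),np.round(r[1],1),round(r[2],1))
    G[t]=(d,corners(d,r,.034))
    o.append(cv2.resize(f[uv[1]-60:uv[1]+50,uv[0]-55:uv[0]+45],(400,440),interpolation=cv2.INTER_CUBIC))
for i in range(4):
    q=G['wg1'][1][i]; b=cv2.boxPoints; 
    P=[onplane(G[t][0],G[t][1],.034,True) for t in G]
    j=np.argmin(np.linalg.norm(P[1]-P[0][i],axis=1))
    print('corner',(tri([ray(G['wg1'][0],q,True),ray(G['wg2'][0],G['wg2'][1][j],True)])*1000).round(1))
B={}
for t,uv in(('wb1',(258,190)),('wb2',(246,150))):
    d=pickle.load(open(t+'.pkl','rb'));f=d['frame'];h=cv2.cvtColor(f,cv2.COLOR_RGB2HSV)
    m=comp((h[...,1]<70)&(h[...,2]>110),uv);r,ct=rect(d,m,.012);print(t,'bar',m.sum(),np.round(r[0],1),np.round(r[1],1),round(r[2],1));B[t]=(d,corners(d,r,.012))
    o.append(cv2.resize(f[uv[1]-40:uv[1]+70,uv[0]-50:uv[0]+50],(400,440),interpolation=cv2.INTER_CUBIC))
for i in range(4):
    P=[onplane(B[t][0],B[t][1],.012,True) for t in B];j=np.argmin(np.linalg.norm(P[1]-P[0][i],axis=1))
    print('bar corner',(tri([ray(B['wb1'][0],B['wb1'][1][i],True),ray(B['wb2'][0],B['wb2'][1][j],True)])*1000).round(1),(P[0][i]*1000).round(1))
save(cv2.resize(np.vstack([np.hstack(o[:2]),np.hstack(o[2:])]),(545,600)),'cr4.png')
E
```

```text
wg1 sleeve 2554 [554.5 177.9] [ 49.5 101.4] 16.9
wg2 sleeve 3275 [554.3 177.9] [ 49.2 101.1] 16.8
corner [516.1 219.2  33.5]
corner [545.4 122.5  34.7]
corner [592.6 136.6  34.3]
corner [563.5 233.5  33.1]
wb1 bar 1408 [ 480.6 -203.5] [126.8  24. ] 84.5
wb2 bar 1866 [ 480.9 -204. ] [126.1  23.7] 84.5
bar corner [ 462.7 -266.8    9. ] [ 462.6 -265.5]
bar corner [ 486.6 -268.6   10.2] [ 486.5 -267.8]
bar corner [ 498.8 -142.2    7. ] [ 498.6 -141.5]
bar corner [ 474.7 -140.     6.4] [ 474.8 -139.2]
```

View pics/cr4.png

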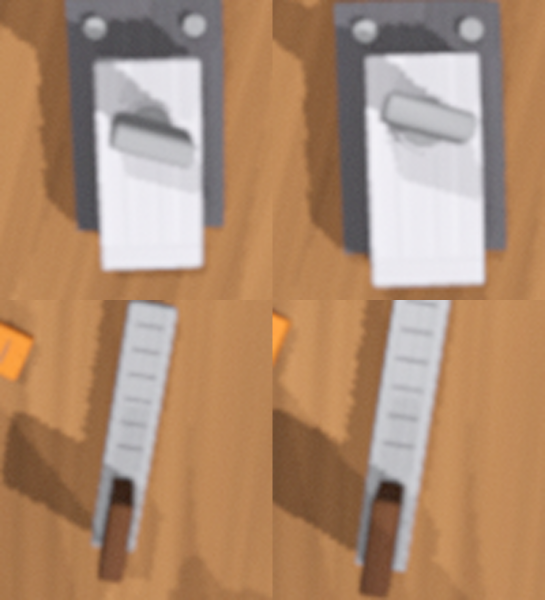

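Measurements (sandbox world frame):

| Item | Position | Yaw |
|---|---|---|
| Guide origin | (0.5486, 0.1970), sleeve top 34 mm | 106.85° |
| Bar origin | (0.4766, -0.2460) | 84.5° |

The crops show the wing tilted at roughly 73° to the guide. Next I grasp the bar and carry it to the mouth.

```bash
cat >> h.py <<'E'
GY=np.radians(106.85); G0=np.array([.5486,.1970])
def gp(x,y,z): c,s=np.cos(GY),np.sin(GY); return [G0[0]+c*x-s*y,G0[1]+s*x+c*y,z]
def st(m=''): o=get_obs();print(m,round(o['time_s'],2),'p',o['position'].round(4),'F',o['wrist_force'].round(1),'T',o['ft_torque'].round(2),'w',round(o['gripper_width'],4),'g',round(o['grip_force'],1));return o
E
python3 - <<'E'
from h import *
b=np.radians(84.5);u=np.array([np.cos(b),np.sin(b)]);g=np.array([.4766,-.2460])-.003*u
hand.move_gripper(.045)
bot.reach([*g,.11],down(b));bot.servo_line([*g,.036],velocity=.12);st('at')
hand.move_gripper(.0,60);st('grip')
bot.servo_line([*g,.10],velocity=.15)
bot.reach(gp(-.208,0,.10),down(GY));bot.servo_line(gp(-.208,0,.047),velocity=.12);bot.dwell(.2);st('pre')
d=snap('wrist','pre');save(cv2.resize(d['frame'],(800,600)),'pre.png')
E
```

```text
at 6.71 p [ 0.4771 -0.2492  0.0369] F [ 0.5  0.4 -0.2] T [-0.05  0.03 -0.01] w 0.045 g 0.0
grip 7.11 p [ 0.4768 -0.2492  0.0368] F [-1.7  1.1  5.6] T [ 0.1   0.11 -0.01] w 0.011 g 59.1
pre 9.56 p [ 0.6096 -0.0021  0.0479] F [-0.3 -0.4 -2.2] T [-0.01 -0.01  0.01] w 0.011 g 58.4
```

View pics/pre.png

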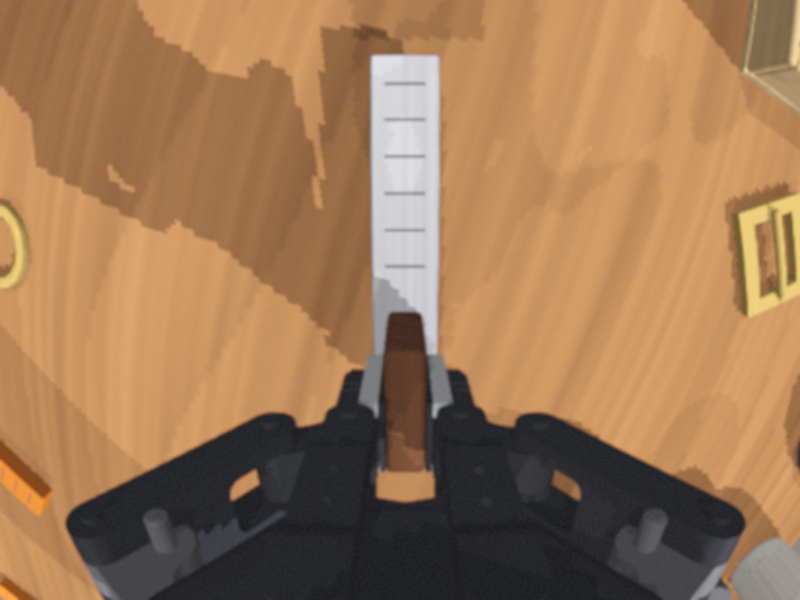

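The bar is held straight in the jaws, with its top from px (372,57) to (440,57) and the fin at (405,390). I measure its offset in the guide frame.

Run:
```python
from meas import *
d=pickle.load(open('pre.pkl','rb'));h=cv2.cvtColor(d['frame'],cv2.COLOR_RGB2HSV)
m=(h[...,1]<60)&(h[...,2]>110); m[215:]=0
m=comp(m,(258,110));c,s=np.cos(GY),np.sin(GY)
ys,xs=np.where(m);P=(onplane(d,np.c_[xs,ys],.0235,True)-G0)@np.array([[c,-s],[s,c]])*1000
for lo in range(-180,-100,10):
    q=P[(P[:,0]>lo)&(P[:,0]<lo+10)]; 
    if len(q)>20: print(lo,q[:,1].min().round(1),q[:,1].max().round(1))
print('lead',np.percentile(P[:,0],99.5).round(1),'expected',-205+105)
```

```text
-180 -11.4 10.6
-170 -11.3 10.8
-160 -11.1 10.8
-150 -11.5 10.6
-140 -11.5 10.6
-130 -11.4 10.5
-120 -11.4 10.5
-110 -11.4 10.5
lead -101.2 expected -100
```

Run:
```python
from h import *
u=np.array([np.cos(GY),np.sin(GY),0])
f0=get_obs()['wrist_force']
def chk(m):
    o=st(m);F=o['wrist_force']-f0;c,s=u[:2];q=o['position'][:2]-G0
    print('   guide x,y',((q@u[:2])*1000).round(2),((q@[-s,c])*1000).round(2),'Fx',(F@u).round(1),'Fy',(F[:2]@[-s,c]).round(1));return F@u
y=.0004
for x in(-.165,-.135,-.098):
    bot.servo_line(gp(x,y,.047),velocity=.08)
    if chk(x)<-15: raise SystemExit
for x in np.arange(-.096,-.087,.001):
    bot.servo_line(gp(x,y,.047),velocity=.03)
    if chk(x)<-10: break
```

```text
-0.165 10.3 p [0.5961 0.0392 0.047 ] F [-0.5 -0.5 -1.2] T [-0.07  0.    0.  ] w 0.0109 g 58.4
   guide x,y -164.75 0.29 Fx -0.4 Fy 1.2
-0.135 10.82 p [0.5873 0.0681 0.047 ] F [ 0.8  0.4 -1.4] T [-0.07 -0.05  0.  ] w 0.0113 g 58.4
   guide x,y -134.55 0.33 Fx 0.0 Fy -0.3
-0.098 11.43 p [0.5766 0.1035 0.047 ] F [-0.1  0.4 -1.7] T [-0.03  0.02 -0.03] w 0.0112 g 58.4
   guide x,y -97.61 0.35 Fx 0.4 Fy 0.6
-0.096 11.68 p [0.5761 0.1048 0.047 ] F [ 0.4  0.7 -2.6] T [-0.08  0.03 -0.01] w 0.0107 g 58.4
   guide x,y -96.22 0.38 Fx 0.5 Fy -0.0
-0.095 11.93 p [0.5757 0.1059 0.047 ] F [ 0.4 -0.1 -1.4] T [-0.04 -0.01 -0.02] w 0.0112 g 58.4
   guide x,y -95.09 0.44 Fx -0.3 Fy 0.2
-0.094 12.18 p [0.5754 0.1069 0.047 ] F [ 0.1 -0.1 -2. ] T [-0.02 -0.02 -0.05] w 0.0112 g 58.4
   guide x,y -93.96 0.43 Fx -0.1 Fy 0.5
-0.093 12.43 p [0.5751 0.1079 0.047 ] F [-0.5  0.9 -0.9] T [-0.01 -0.02 -0.01] w 0.0115 g 58.4
   guide x,y -92.93 0.42 Fx 0.9 Fy 0.8
-0.092 12.68 p [0.575  0.1086 0.047 ] F [ 1.  -2.9 -0.6] T [-0.47 -0.11  0.01] w 0.011 g 58.4
   guide x,y -92.21 0.36 Fx -3.1 Fy 0.4
-0.091 12.93 p [0.575  0.1088 0.0471] F [ 2.1 -8.2 -1.3] T [-1.4  -0.27 -0.03] w 0.0114 g 58.4
   guide x,y -92.07 0.34 Fx -8.5 Fy 1.0
-0.09 13.18 p [0.5749 0.1089 0.0471] F [  3.4 -13.4  -1.2] T [-2.21 -0.52 -0.03] w 0.0113 g 58.4
   guide x,y -91.96 0.35 Fx -13.9 Fy 1.2
```

The bar stopped home at guide x ≈ -92 (TCP -3 offset), with 14 N of contact force. I release it, back up, and look at the bar and wing.

Run:
```python
from h import *
hand.move_gripper(.04);st('open')
p=get_obs()['position'];bot.servo_line([p[0],p[1],.13],velocity=.15)
bot.reach(gp(-.085,0,.19),down(GY));bot.dwell(.2);d=snap('wrist','w5a')
bot.reach(gp(-.03,.02,.19),down(GY));bot.dwell(.2);e=snap('wrist','w5b');st()
save(np.hstack([x['frame'][:300,100:500] for x in(d,e)]),'w5.png')
```

```text
open 13.57 p [0.5743 0.1111 0.0471] F [ 0.1  0.2 -0.6] T [-0.04 -0.   -0.  ] w 0.04 g 0.0
 15.47 p [0.5387 0.1619 0.1899] F [0.8 0.7 0.5] T [ 0.02 -0.02  0.02] w 0.0401 g 0.0
```

View pics/w5.png

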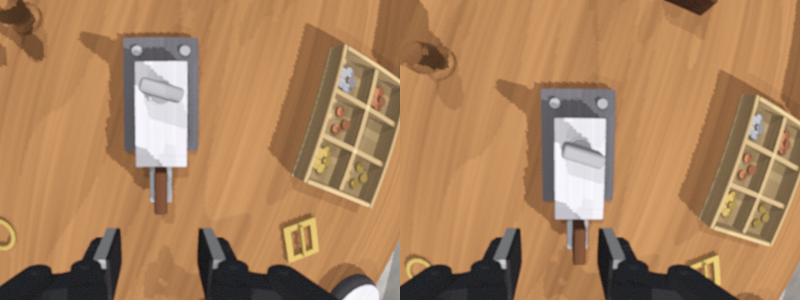

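Both views show the bar in the sleeve with the fin at the mouth (left view px (160,170)). The wing is at (161,90) left and (583,155) right. I measure the wing by its grey level and check the bar's tail.

Run:
```python
from meas import *
d=pickle.load(open('w5a.pkl','rb'));g=cv2.cvtColor(d['frame'],cv2.COLOR_RGB2GRAY)
for r in range(72,112,2): print(r,*[f'{v:3d}' for v in g[r,232:292:2]])
c,s=np.cos(GY),np.sin(GY)
for t in('w5a','w5b'):
    d=pickle.load(open(t+'.pkl','rb'));h=cv2.cvtColor(d['frame'],cv2.COLOR_RGB2HSV)
    X=np.linspace(-.118,-.06,30)
    for y in(-.0095,.0095):
        P=np.array([gp(x,y,.022) for x in X]);q=proj(d,P,True).round().astype(int)
        print(t,y,' '.join(f'{x*1000:.0f}:{h[b,a,1]}' for x,(a,b) in zip(X,q)))
```

```text
72  93 132 197 203 201 202 200 199 197 190 188 194 218 236 235 235 236 235 237 237 238 241 238 235 236 237 237 225 130 121
74  93 132 198 204 200 202 201 198 191 189 189 186 196 227 231 235 236 234 238 236 238 242 237 236 237 236 237 225 121 120
76  92 132 198 204 200 196 192 192 185 190 190 188 185 192 195 213 234 235 237 236 237 241 237 235 235 237 237 227 118 121
78  89 134 197 203 190 164 169 167 161 170 179 183 185 185 183 193 226 233 237 236 237 242 237 235 235 237 237 227 120 120
80  93 128 196 200 167 181 202 198 189 178 167 163 163 166 167 169 179 198 224 236 237 242 238 235 235 236 237 228 118 117
82  90 130 195 195 160 192 206 207 208 205 201 194 183 173 159 151 147 153 187 232 238 242 237 235 235 236 236 227 121 118
84  90 141 204 184 164 197 204 205 205 207 208 207 205 203 196 187 176 162 153 182 217 237 237 235 236 236 238 223 123 119
86  93 165 237 198 171 199 202 204 204 205 206 206 207 206 207 204 201 190 184 174 168 180 197 219 229 235 241 226 132 121
88  88 167 240 212 176 196 199 199 201 202 203 204 205 206 205 206 203 197 196 195 190 186 176 171 178 211 241 227 1
[... 1525 characters left out ...]
76:7 -74:6 -72:6 -70:6 -68:6 -66:6 -64:6 -62:5 -60:6
w5a 0.0095 -118:135 -116:138 -114:139 -112:143 -110:40 -108:5 -106:5 -104:5 -102:5 -100:5 -98:3 -96:5 -94:5 -92:5 -90:5 -88:5 -86:5 -84:3 -82:5 -80:5 -78:8 -76:8 -74:6 -72:6 -70:6 -68:8 -66:9 -64:8 -62:5 -60:6
w5b -0.0095 -118:141 -116:139 -114:141 -112:134 -110:107 -108:20 -106:13 -104:18 -102:14 -100:19 -98:19 -96:25 -94:26 -92:27 -90:23 -88:32 -86:18 -84:8 -82:3 -80:7 -78:7 -76:10 -74:7 -72:7 -70:6 -68:6 -66:6 -64:6 -62:6 -60:6
w5b 0.0095 -118:136 -116:141 -114:138 -112:131 -110:82 -108:4 -106:7 -104:6 -102:10 -100:8 -98:10 -96:10 -94:8 -92:8 -90:6 -88:8 -86:6 -84:6 -82:6 -80:6 -78:7 -76:5 -74:8 -72:9 -70:8 -68:8 -66:8 -64:7 -62:7 -60:6
```

Run:
```python
from meas import *
d=pickle.load(open('w5a.pkl','rb'));c,s=np.cos(GY),np.sin(GY);R=np.array([[c,-s],[s,c]])
for n,pts in(('far',[(248,78),(256,80),(264,82),(268,84),(272,86),(278,88)]),('near',[(244,92),(248,94),(256,96),(262,98),(272,100)]),('ends',[(240,85),(283,95)])):
    P=(onplane(d,pts,.079,True)-G0)@R*1000
    k=np.polyfit(P[:,1],P[:,0],1);a=np.degrees(np.arctan2(1,k[0]))
    print(n,P.round(1).tolist(),'line angle in guide frame',round(a,1))
e=pickle.load(open('w5b.pkl','rb'));g=[cv2.cvtColor(x['frame'],cv2.COLOR_RGB2GRAY) for x in(d,e)]
# wing height: match the wing patch between the views
t=g[0][76:106,236:290];r=cv2.matchTemplate(g[1][90:220,200:340],t,cv2.TM_CCOEFF_NORMED);_,v,_,l=cv2.minMaxLoc(r)
q=(l[0]+200+262-236,l[1]+90+90-76);print('match',v,q,'3D',tri([ray(d,(262,90),True),ray(e,q,True)]).round(4))
```

```text
far [[9.1, 10.2], [7.4, 4.0], [5.8, -2.3], [4.2, -5.4], [2.7, -8.5], [1.1, -13.2]] line angle in guide frame 70.9
near [[-2.1, 13.3], [-3.7, 10.2], [-5.3, 4.0], [-6.9, -0.7], [-8.4, -8.5]] line angle in guide frame 74.0
ends [[3.5, 16.4], [-4.4, -17.1]] line angle in guide frame 76.7
match 0.5952897071838379 (281, 154) 3D [0.5485 0.1973 0.0623]
```

Run:
```python
from h import *
q=down(GY+np.radians(72.5))
bot.reach([*G0,.125],q);bot.servo_line([*G0,.067],velocity=.1);st('down')
hand.move_gripper(.0,60);bot.dwell(.1);o=st('grip');print(o['joint_pos'].round(3))
t0=o['ft_torque'][2]
tgt=np.array(o['joint_pos']);j0=tgt[5]
def go(dj):
    tgt[5]=j0+dj;bot.goto_joints(tgt.tolist());o=get_obs()
    print(round(dj,3),round(o['joint_pos'][5]-j0,3),'Tz',round(o['ft_torque'][2]-t0,3),'F',o['wrist_force'].round(1),'t',round(o['time_s'],1));return o['ft_torque'][2]-t0
for dj in [.1,.4,.8,1.0,1.1]+list(np.arange(1.14,1.5,.03)):
    if abs(go(dj))>.35: break
```

```text
down 17.32 p [0.5489 0.1971 0.0673] F [ 0.6 -0.9 -0.2] T [ 0.03  0.02 -0.03] w 0.0405 g 0.0
grip 17.77 p [0.5491 0.1972 0.0678] F [-0.5  0.1  6. ] T [-0.03  0.21 -0.09] w 0.011 g 58.5
[ 0.342  0.515  1.854  0.     0.771 -1.217]
0.1 0.098 Tz 0.063 F [-0.1 -0.8 -0. ] t 18.0
0.4 0.394 Tz 0.064 F [-0.  -1.6  0.3] t 18.4
0.8 0.794 Tz 0.035 F [-2.  -5.6  2.6] t 18.9
1.0 0.995 Tz 0.074 F [-1.7 -5.4  3.2] t 19.2
1.1 1.095 Tz -0.031 F [-2.1 -5.9  4.7] t 19.4
1.14 1.135 Tz -0.018 F [-2.7 -5.3  4.3] t 19.7
1.17 1.165 Tz 0.023 F [-1.5 -5.9  4.1] t 19.9
1.2 1.195 Tz 0.077 F [-1.5 -5.7  3.1] t 20.2
1.23 1.225 Tz 0.029 F [-1.9 -5.3  4. ] t 20.4
1.26 1.255 Tz 0.002 F [-2.5 -6.4  4. ] t 20.7
1.29 1.284 Tz 0.798 F [-2.5 -6.1  3.9] t 20.9
```

It seated at Δ≈1.27, which agrees with the vision angle. I back it off 1.57 from there.

Run:
```python
from h import *
o=get_obs();tgt=np.array(o['joint_pos']);tgt[5]=-1.217+1.27-1.575
bot.goto_joints(tgt.tolist());bot.dwell(.3);o=st('back');print(o['joint_pos'].round(3))
ax=Ro.from_quat(o['orientation']).as_matrix()[:2,0];print('wing minus guide yaw',np.arctan2(ax[1],ax[0])-GY)
w=snap('wrist','end');t=snap('top','topE');save(np.hstack([w['frame'][:300,60:460],cv2.resize(t['frame'][130:240,170:320],(400,300))]),'end.png')
```

```text
back 22.66 p [0.549  0.1973 0.0679] F [ 1.   5.7 -3.7] T [ 0.94 -0.24  0.07] w 0.0114 g 59.5
[ 0.343  0.515  1.854 -0.     0.771 -1.522]
wing minus guide yaw -4.712487095534513
```

View pics/end.png

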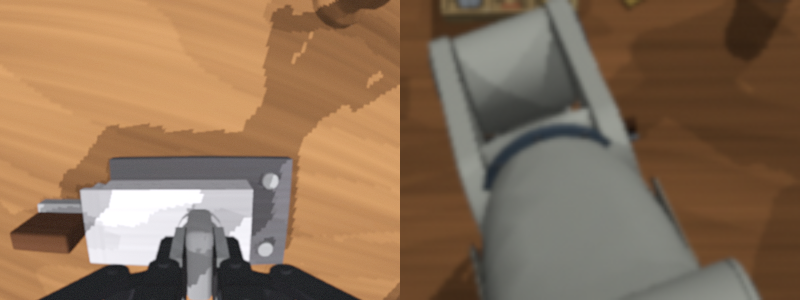

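The wing is gripped at 1.571 rad from the guide axis, and the fin sits against the mouth (left, px (85,235)). I check the bar's tail numerically, then hand in.

Run:
```python
from h import *
d=pickle.load(open('end.pkl','rb'));h=cv2.cvtColor(d['frame'],cv2.COLOR_RGB2HSV)
X=np.arange(-.118,-.1,.001);q=proj(d,np.array([gp(x,.0095,.022) for x in X]),True).round().astype(int)
s=[int(h[b,a,1]) for a,b in q];print([(round(x*1000),v) for x,v in zip(X,s)])
tail=X[np.argmax(np.array(s)<60)];print('tail',tail)
if -.1125<=tail<=-.107: print(hand_in())
```

```text
[(-118, 133), (-117, 134), (-116, 133), (-115, 138), (-114, 129), (-113, 132), (-112, 133), (-111, 123), (-110, 57), (-109, 9), (-108, 5), (-107, 6), (-106, 5), (-105, 7), (-104, 6), (-103, 5), (-102, 8), (-101, 5)]
tail -0.10999999999999999
the job is handed in; nothing more can be done
None
```

I handed the job in: the narrow bar is fully home, fin up, and the thumbscrew was seated clockwise, backed off a quarter turn (1.57 rad) and is still held; I did not re-check the bystanders' positions at the end.

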